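# Zero the frit mill and set its grind

### The arm

A 7-joint arm with a two-finger parallel gripper is mounted at the origin on the work surface. World frame = base frame: x ahead of the robot, y to its left, z up, the work surface at z = 0. Lengths are in m, angles in rad, forces in N, time in s.
With the tool pointing down it reaches from about 0.425 to 0.875 m from the base axis. Payload 4.7 kg.
Tool frame: the origin (TCP) lies midway between the tips of the shut fingers; the grasp point (between the pads) lies 19 mm behind it; z points along the fingers, y is the line along which they close (so a half turn about z gives the same grasp; the last joint's range is limited). The gripper opens to 87 mm and grips with 3 to 60 N. Pads are 19 mm wide; open, the fingers measure 117 mm over their backs; the gripper's body (75 mm by 190 mm) begins 51 mm behind the grasp point.
Start: joints at [-1.212, 0.321, -0.07, 1.45, 0.023, 1.371, -0.057], TCP at [0.22, 0.612, 0.223] pointing down, gripper open.
Joint ranges: [-2.86, 2.86], [-0.3, 2.09], [-1.38, 1.24], [0.06, 2.45], [-1.56, 4.7], [0.09, 2.05], [-2.69, 2.69]. Speed limits (rad/s): [2.57, 2.57, 3.14, 3.14, 3.14, 3.14, 3.14].

### API

Orientations are given as a 3x3 rotation matrix whose columns are the frame's x, y, z axes.
In Python, from rig import readout, read_camera, camera_model, job gives the robot as it stands. The module is installed in compiled form; this text tells all that it offers.
- The arm moves only by the tool arm_command, never from a script. Its argument "series" is a list of rows, each a list of 2 entries, a list of its own where there are three numbers: the shift along the tool's x, y, z scaled (see below), then the turn about the tool's z scaled (see below). In form: [[[x, y, z], yaw], ...]. A call has exactly 8 rows; each row is the pose to reach, as a shift and turn from the pose commanded when the call began, along the tool's axes at that moment; what a row does not reach only later rows make up. The controller multiplies each number of a shift by 0.5 m and each number of a turn by 30 degrees. A row lasts 1/10 s, in which the tool goes at most 50 mm and 8.59 degrees, less where a joint would pass 70% of its speed; a pose out of reach is approached as far as the arm can. A call with a number of a shift or a turn outside -1 to 1 is refused whole. A call with a gripper value outside its range is refused whole. "fingers" is the opening, from 0 (shut) to 1 (fully open), set as the call begins (left out, the last holds). The fingers move at their own pace and stop on an object; "force" is the grip in N (left out, the last holds). Time passes only in rows, so rows that repeat a pose let the fingers close, or fill a call up. It gives the time, the measured TCP pose, the force, the opening and the grip force at its end, in the units of the state.
- readout.read_state(): the state, without advancing time (a new reading comes with each control period).
- read_camera(name): name is "scene" or "top" or "wrist"; returns the picture (480x640x3 uint8, blue, green, red); there is no depth.
- camera_model(name): a dict with "fx", "fy", "cx", "cy" (pixels), "xyz" and "rotation" of the camera in the world; the wrist camera has in their place "tool_from_camera" (4x4, takes a point from camera to tool coordinates, whose origin is the TCP and whose axes are the flange's). Camera axes: x right, y up, looking along -z (the intrinsics and any distortion apply to the point x, -y, -z); pixel columns grow to the right and rows downward; lengths in m; the calibration is good to about 2 mm. A picture is of the moment at which its call begins: read the wrist's pose just before it. camera_model takes no time and is no camera call.
- job.finish_job(): hands the job in; it is judged then, once.
The state is a dict: "time_s": time; "q": joint angles; "joint_velocities": joint speeds; "effort": joint torques, N m; "eef_pos": TCP position; "eef_rot": TCP orientation; "force": force on the tool from outside, world axes, zero at the start; "ft_torque": the same for the moment, N m; "width": finger opening in m; "grasp_force": force on a finger pad.
Only numpy, scipy, OpenCV 4.12 (cv2) and the standard library are available. Lean on these libraries where they do the work, as an engineer would, in place of code of your own. Each camera call takes 0.05 s, during which the arm holds its last target. There are 200 camera calls.

### The job

Set the grind of the small green frit mill: turn the orange adjustment ring on its top clockwise (seen from above) until you feel the burrs touch, without forcing them, then back it off anticlockwise by exactly three clicks and let go. Leave everything else on the bench where it is.

Things in the scene. Friction and masses are not known exactly. Their poses are not given: they have to be found in the camera images.
- ring_grip (a point): Grip point: on the vertical axis of the orange adjustment ring, half-way up it, 187 mm above the table; z up. The ring is upright, ribbed, 56 mm outside diameter, 34 mm tall (17 mm above and below this point), on a wider flat steel shoulder. Clockwise from above closes the burrs. This point does not turn with the ring; the ring looks the same at every rib.
- mill: The bench frit mill: wooden foot 190 x 170 mm, green motor case, steel spout on its -x side, 150 mm tall without its head; fixed to the table. Origin on the table under the ring's axis, z up.
- head: Steel head on the mill, 104 mm diameter, 20 mm tall, carrying the ring; origin under its centre, 150 mm above the table; fixed. The ring has 18 clicks a turn, 20 degrees each; a sprung ball holds it in each and draws it to the click's middle when let go. Getting over a click takes 0.1 to 0.15 N m. At the start the ring is 2 to 5 clicks open, which cannot be seen.
- burr_upper (a point): Centre of the lower face of the upper burr, on the ring's axis inside the mill; the ring's thread raises it only 0.2 mm per click. The burrs meet as the ring reaches one of its clicks; let go there, the ring springs back to that click, and the three clicks are counted from it.
- burr_lower (a point): Centre of the upper face of the lower burr, on the ring's axis, 155 mm above the table. This burr is sprung: once the burrs touch, turning the ring on takes 2.5 N m more per rad. They count as touching from about 0.15 N m of it (held 0.2 s); more than about 0.6 N m at the ring is forcing them.
- cup: Blue cup under the spout, 60 mm wide, 62 mm tall; origin under its centre.
- hopper: Yellow plastic funnel hopper taken off the mill, standing on its narrow end, 110 mm wide, 100 mm tall; origin under its centre.
- jar: Green glass jar, 68 mm wide, 100 mm tall; origin under its centre.
- glue: White glue bottle, 48 mm wide, 150 mm tall; origin under its centre.
- heart: Brown heart-shaped board with mosaic chips, about 170 mm long, 12 mm thick, lying flat; origin under its middle.
- offcut: Pale wood offcut 140 x 70 x 20 mm, lying flat; origin under its centre.
- scoop: Wooden-handled steel spoon 170 mm long along x, lying flat; origin under its middle.

How it is judged:
On the way, in this order (a step that is already met when the one before it is completed fails the run):
1. the burrs are brought to touch (contact force between head and mill above 4 N), for 0.15 s.
2. the ring is backed off three clicks (z of burr_upper in the frame of burr_lower between 0.00052 and 0.00068 m), for 0.2 s.
At the end, for the whole second after the job is handed in: The burr gap is that of three clicks (0.6 mm, within 0.08 mm, that is 0.4 click) after the burrs had touched, and the ring is let go (all of step 2).
It fails at once if the burrs are forced together (over 24 N at the burr, about 0.65 N m at the ring) (contact force between head and mill above 24 N).
It fails at once if a bystander is moved by more than 25 mm (distance of any of cup, hopper, jar, glue, heart, offcut, scoop from where it was at the start of the episode above 0.025 m).
It also fails if it takes over 58 s, if anything falls off the work surface, if the arm or the gripper's body presses on something with over 40 N, if the wrist force passes 120 N, or if a joint passes its speed limit or range.

## Working session

There is one attempt and no reset: what is moved stays moved. The work goes in short steps, Python scripts to look and compute and a tool call to move; the robot and the scene stay as the last step left them, time stands still between calls to the robot, and variables do not carry over. Pictures are saved under pics/ and viewed, at most 10 in all, crops included, and the job is handed in when it is done.

Besides the shell and the picture viewer there is one more tool, called after "Call:" as name([rows], argument=value, ...), one row to a line, values as JSON. arm_command: Moves the arm, as the interface text tells. Its arguments: {"type":"object","properties":{"series":{"type":"array"},"fingers":{"type":"number"},"force":{"type":"number"}},"required":["series"]}

```bash
mkdir -p pics
python3 - <<'E'
from rig import *
import cv2,numpy as np
np.set_printoptions(precision=4,suppress=True)
s=readout.read_state()
for k in s: print(k,np.array(s[k]))
a=read_camera("top");b=read_camera("scene")
cv2.imwrite("pics/top.png",a);cv2.imwrite("pics/scene.png",b)
for n in("top","scene","wrist"):print(n,camera_model(n))
E
```

```text
time_s 0.0
q [-1.2119  0.3218 -0.07    1.4517  0.0226  1.3708 -0.0569]
joint_velocities [-0.0009  0.      0.0004 -0.0002 -0.0003  0.0002 -0.0003]
effort [  0.0002 -49.1289  -0.4037 -31.2527  -0.064    0.0437   0.0001]
eef_pos [0.2196 0.6112 0.2214]
eef_rot [[-0.9411  0.338  -0.0006]
 [ 0.338   0.9411 -0.0019]
 [-0.0001 -0.002  -1.    ]]
force [-0.6052  0.5188 -0.2043]
ft_torque [ 0.031   0.007  -0.0104]
grasp_force 0.0
width 0.08725913438602617
top {'fx': 564.1048347825495, 'fy': 564.1048347825495, 'cx': 315.69012161979293, 'cy': 234.82190461289375, 'xyz': array([ 0.3863, -0.028 ,  1.4821]), 'rotation': array([[ 0.0126,  0.9963, -0.0849],
       [-0.9998,  0.0139,  0.0153],
       [ 0.0164,  0.0847,  0.9963]])}
scene {'fx': 607.1835742733323, 'fy': 607.1835742733323, 'cx': 308.60409005236215, 'cy': 245.99724619456526, 'xyz': array([1.2059, 0.7414, 0.8516]), 'rotation': array([[-0.7545, -0.3715,  0.5411],
       [ 0.6561, -0.4486,  0.6068],
       [ 0.0173,  0.8128,  0.5823]])}
wrist {'fx': 359.41007252416415, 'fy': 359.41007252416415, 'cx': 320.47268025127653, 'cy': 236.7553373640862, 'tool_from_camera': array([[ 0.0006,  0.9696,  0.2447,  0.0652],
       [ 1.    , -0.0004, -0.0008,  0.0007],
       [-0.0007,  0.2447, -0.9696, -0.1622],
       [ 0.    ,  0.    ,  0.    ,  1.    ]])}
```

View pics/top.png

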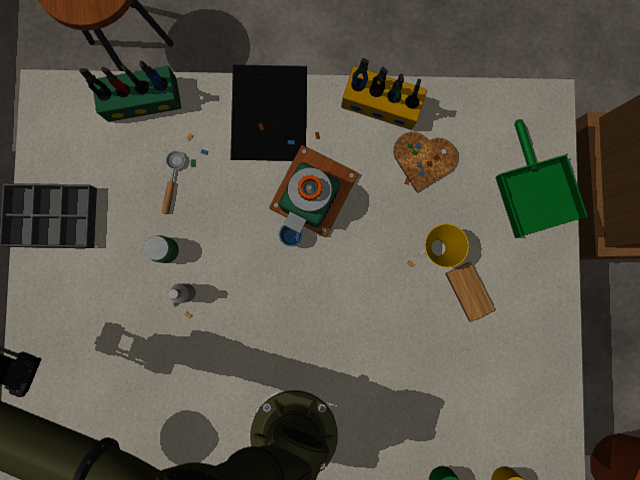

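View pics/scene.png

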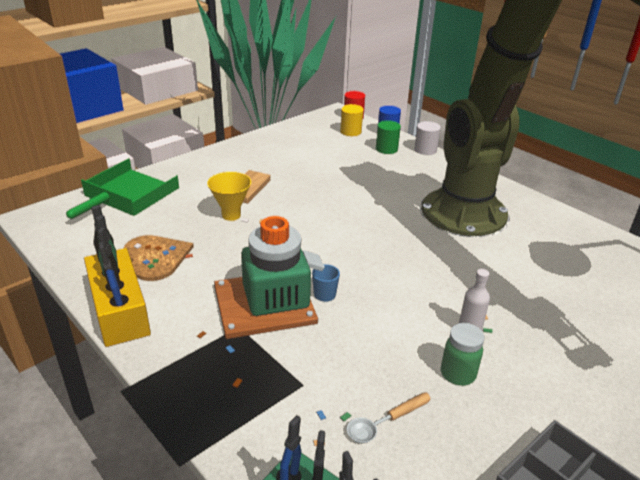

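The top view shows the orange ring centred near (310,187) and the scene view near (274,230). The mill is rotated, and the blue cup is under the spout at (290,236).

```bash
cat > h.py <<'E'
from rig import *
import cv2,numpy as np
np.set_printoptions(precision=4,suppress=True)
def orange(im,roi=None):
    h=cv2.cvtColor(im,cv2.COLOR_BGR2HSV)
    m=cv2.inRange(h,(3,190,110),(14,255,255))
    if roi: 
        k=np.zeros_like(m);x0,y0,x1,y1=roi;k[y0:y1,x0:x1]=1;m=m*k
    return m
def ray(n,uv,s=None):
    c=camera_model(n)
    d=np.array([(uv[0]-c['cx'])/c['fx'],-(uv[1]-c['cy'])/c['fy'],-1.])
    if n=="wrist":
        T=c['tool_from_camera'];R=np.array(s['eef_rot'])
        return np.array(s['eef_pos'])+R@T[:3,3],R@T[:3,:3]@d
    return np.array(c['xyz']),np.array(c['rotation'])@d
def atz(n,uv,z,s=None):
    o,d=ray(n,uv,s);return o+d*(z-o[2])/d[2]
def blob(m):
    ys,xs=np.nonzero(m);return (xs.min()+xs.max())/2,(ys.min()+ys.max())/2,xs.min(),xs.max(),ys.min(),ys.max(),len(xs)
E
python3 - <<'E'
from h import *
b=blob(orange(cv2.imread("pics/top.png"),(285,165,335,210)));print(b,atz("top",b,.2))
b=blob(orange(cv2.imread("pics/scene.png"),(250,205,300,250)));print(b,atz("scene",b,.187))
E
```

```text
(np.float64(307.5), np.float64(183.0), np.int64(294), np.int64(321), np.int64(168), np.int64(198), 207) [ 0.6148 -0.0274  0.2   ]
(np.float64(274.0), np.float64(230.0), np.int64(261), np.int64(287), np.int64(217), np.int64(243), 586) [ 0.6051 -0.0346  0.187 ]
```

Call:
arm_command([
  [[-0.07,-0.06,-0.06],0],
  [[-0.14,-0.12,-0.12],0],
  [[-0.22,-0.18,-0.12],0],
  [[-0.29,-0.24,-0.12],0],
  [[-0.36,-0.3,-0.12],0],
  [[-0.44,-0.36,-0.12],0],
  [[-0.51,-0.42,-0.12],0],
  [[-0.58,-0.47,-0.12],0],
], fingers=1)

```text
time_s: 0.9
eef_pos: [0.4139, 0.2899, 0.2824]
eef_rot: [[-0.941, 0.339, -0.0], [0.339, 0.941, -0.0], [0.0, -0.0, -1.0]]
force: [0.3, 0.8, 0.3]
width: 0.087
grasp_force: 0.0
```

```bash
python3 -c "
from h import *
s=readout.read_state();print(s['q'],s['eef_pos'],s['eef_rot'])"
```

```text
[-0.847  -0.0151  0.1817  1.7148  0.0027  1.4418  0.5593] [0.4139 0.2899 0.2824] [[-0.9408  0.339  -0.0002]
 [ 0.339   0.9408 -0.0001]
 [ 0.0001 -0.0002 -1.    ]]
```

Call:
arm_command([
  [[-0.07,-0.06,0],0],
  [[-0.15,-0.12,0],0],
  [[-0.22,-0.18,0],0],
  [[-0.29,-0.24,0],0],
  [[-0.36,-0.3,0],0],
  [[-0.44,-0.36,0],0],
  [[-0.51,-0.42,0],0],
  [[-0.58,-0.474,0],0],
])

```text
time_s: 1.7
eef_pos: [0.6065, -0.0307, 0.2823]
eef_rot: [[-0.941, 0.338, -0.0], [0.338, 0.941, -0.0], [0.0, -0.0, -1.0]]
force: [0.9, 0.8, -0.4]
width: 0.0872
grasp_force: 0.0
```

Run:
```python
from h import *
s=readout.read_state();print(s['q'],s['eef_pos'],s['eef_rot'],s['ft_torque'])
a=read_camera("wrist");cv2.imwrite("pics/w1.png",a)
m=orange(a);b=blob(m);print(b,atz("wrist",b,.187,s))
```

```text
[-0.4414  0.2223  0.5375  1.489  -0.1137  1.4618  1.3231] [ 0.6065 -0.0307  0.2823] [[-0.941   0.3385 -0.0003]
 [ 0.3385  0.941  -0.0001]
 [ 0.0003 -0.0002 -1.    ]] [ 0.0168 -0.0558 -0.0155]
(np.float64(329.5), np.float64(246.5), np.int64(300), np.int64(359), np.int64(212), np.int64(281), 48) [ 0.6158 -0.0259  0.187 ]
```

View pics/w1.png

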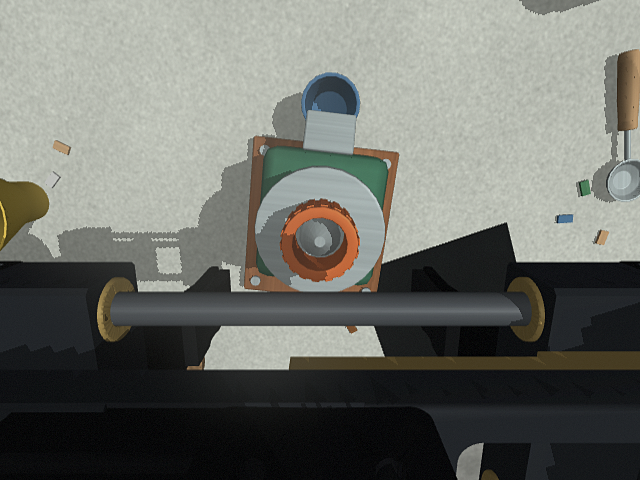

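The orange ring is at about (319,240), spanning columns 279–359 and rows 198–283. The steel shoulder is a disc centred near (320,230).

Run:
```python
from h import *
s=readout.read_state();a=cv2.imread("pics/w1.png")
h=cv2.cvtColor(a,cv2.COLOR_BGR2HSV);m=cv2.inRange(h,(2,170,60),(17,255,255));k=np.zeros_like(m);k[195:286,276:362]=1;m*=k
b=blob(cv2.morphologyEx(m,cv2.MORPH_OPEN,np.ones((3,3))));print(b,[atz("wrist",b,z,s) for z in(.187,.204)])
print(atz("wrist",(320.5,229.5),.17,s))
# predicted outline for candidate centre
c=camera_model("wrist");T=c['tool_from_camera'];R=np.array(s['eef_rot'])
def proj(p):
    q=T[:3,:3].T@(R.T@(p-np.array(s['eef_pos'])).T-T[:3,3:]);return np.c_[c['cx']+c['fx']*q[0]/-q[2],c['cy']+c['fy']*q[1]/q[2]]
t=np.linspace(0,6.28,100)
for cx,cy in((.607,-.031),(.605,-.031),(.61,-.03),(.61,-.033)):
  P=np.vstack([np.c_[cx+.028*np.cos(t),cy+.028*np.sin(t),0*t+z] for z in(.204,.17)]);u=proj(P)
  P2=np.c_[cx+.052*np.cos(t),cy+.052*np.sin(t),0*t+.17];v=proj(P2);print(cx,cy,u.min(0),u.max(0),v.min(0),v.max(0))
```

```text
(np.float64(322.0), np.float64(247.0), np.int64(285), np.int64(359), np.int64(214), np.int64(280), 895) [array([ 0.6167, -0.0407,  0.187 ]), array([ 0.6121, -0.039 ,  0.204 ])]
[ 0.6075 -0.0386  0.17  ]
0.607 -0.031 [289.7379 189.7136] [371.1351 274.7885] [262.7969 157.4128] [396.3172 287.8531]
0.605 -0.031 [288.6714 187.2387] [370.2202 272.2836] [261.8109 154.8266] [395.5507 285.7017]
0.61 -0.03 [292.6802 192.9574] [373.8828 278.0727] [265.4534 160.8017] [398.6916 290.6757]
0.61 -0.033 [288.6331 194.3149] [369.7407 279.4401] [261.9053 162.2221] [395.0056 291.8505]
```

Call:
arm_command([
  [[-0.014,-0.014,0.03],0],
  [[-0.014,-0.014,0.07],0],
  [[-0.014,-0.014,0.11],0],
  [[-0.014,-0.014,0.15],0],
  [[-0.014,-0.014,0.18],0],
  [[-0.014,-0.014,0.2],0],
  [[-0.014,-0.014,0.21],0],
  [[-0.014,-0.014,0.21],0],
])

```text
time_s: 2.55
eef_pos: [0.61, -0.0371, 0.1771]
eef_rot: [[-0.941, 0.338, -0.001], [0.338, 0.941, 0.0], [0.001, -0.0, -1.0]]
force: [-0.1, -0.3, 0.4]
width: 0.0871
grasp_force: 0.0
```

Run:
```python
from h import *
s=readout.read_state();print(s['q'],s['eef_pos'],s['force'],s['ft_torque'])
a=read_camera("wrist");cv2.imwrite("pics/w2.png",a)
```

```text
[-0.421   0.2848  0.5285  1.6315 -0.1492  1.2663  1.3614] [ 0.61   -0.0371  0.1771] [-0.1124 -0.3121  0.4493] [-0.0308 -0.0049 -0.0272]
```

View pics/w2.png

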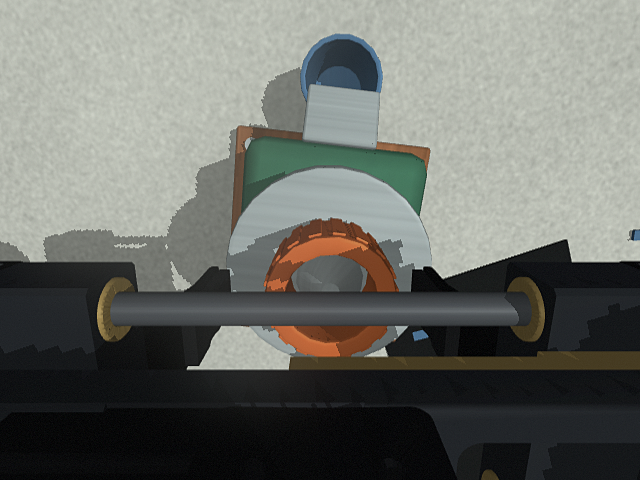

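The top rim of the ring is centred near (331,295), spanning columns 264–399 and rows ~233–357. That is slightly off the fingers' midline, because the first close picture was taken while the arm was still settling.

Run:
```python
from h import *
s=readout.read_state();R=np.array(s['eef_rot'])
print(s['eef_pos'],s['force'],s['ft_torque'])
for uv in((331,295),(331,233),(331,357)):
  p=atz("wrist",uv,.204,s);print(p,R.T@(p-s['eef_pos']))
p=atz("wrist",(331,262),.17,s);
```

```text
[ 0.6105 -0.0373  0.1779] [-0.1577 -0.2178  0.7355] [ 0.0369  0.022  -0.0299]
[ 0.6062 -0.0303  0.204 ] [ 0.0064  0.0051 -0.0261]
[ 0.5817 -0.0217  0.204 ] [ 0.0324  0.0049 -0.0261]
[ 0.633  -0.0397  0.204 ] [-0.0221  0.0053 -0.0261]
```

Call:
arm_command([
  [[0.012,0.01,0],0],
  [[0.012,0.01,0],0],
  [[0.012,0.01,0],0],
  [[0.012,0.01,0],0],
  [[0.012,0.01,0],0],
  [[0.012,0.01,0],0],
  [[0.012,0.01,0],0],
  [[0.012,0.01,0],0],
])

```text
time_s: 3.4
eef_pos: [0.6063, -0.0308, 0.1775]
eef_rot: [[-0.941, 0.338, -0.0], [0.338, 0.941, 0.0], [0.0, 0.0, -1.0]]
force: [0.3, 0.4, -0.2]
width: 0.0871
grasp_force: 0.0
```

Call:
arm_command([
  [[0,0,0],0],
  [[0,0,0],0],
  [[0,0,0],0],
  [[0,0,0],0],
  [[0,0,0],0],
  [[0,0,0],0],
  [[0,0,0],0],
  [[0,0,0],0],
], fingers=0.6, force=8)

```text
time_s: 4.2
eef_pos: [0.6062, -0.0313, 0.1776]
eef_rot: [[-0.941, 0.338, -0.0], [0.338, 0.941, -0.001], [0.0, -0.001, -1.0]]
force: [-0.6, -2.4, 0.9]
width: 0.0558
grasp_force: 8.0
```

```bash
cat > st.py <<'E'
from h import *
s=readout.read_state();R=np.array(s['eef_rot'])
print(s['time_s'],'pos',np.array(s['eef_pos']),'yawcw',round(np.degrees(np.arctan2(-R[1,0],R[0,0])),2),'F_tool',R.T@s['force'],'T',np.array(s['ft_torque']),'w',round(s['width'],4),round(s['grasp_force'],1),'q7',round(s['q'][6],3))
E
python3 st.py
```

```text
4.2 pos [ 0.6062 -0.0313  0.1776] yawcw -160.22 F_tool [-0.2131 -2.4969 -0.9304] T [-0.5298  0.2228  0.0145] w 0.0558 8.0 q7 1.347
```

Call:
arm_command([
  [[0,-0.001,0],0],
  [[0,-0.001,0],0],
  [[0,-0.001,0],0.1],
  [[0,-0.001,0],0.2],
  [[0,-0.001,0],0.3],
  [[0,-0.001,0],0.3],
  [[0,-0.001,0],0.3],
  [[0,-0.001,0],0.3],
], fingers=0.5, force=25)

```text
time_s: 5.0
eef_pos: [0.6061, -0.0313, 0.1776]
eef_rot: [[-0.877, 0.48, -0.0], [0.48, 0.877, -0.0], [-0.0, -0.0, -1.0]]
force: [-1.4, -1.6, -0.9]
width: 0.0558
grasp_force: 25.0
```

```bash
python3 st.py
```

```text
5.0 pos [ 0.6061 -0.0313  0.1776] yawcw -151.3 F_tool [ 0.4239 -2.0972  0.9054] T [-0.4837  0.1825  0.0672] w 0.0558 25.0 q7 1.196
```

Call:
arm_command([
  [[0,0,0],0.05],
  [[0,0,0],0.1],
  [[0,0,0],0.15],
  [[0,0,0],0.2],
  [[0,0,0],0.2],
  [[0,0,0],0.2],
  [[0,0,0],0.2],
  [[0,0,0],0.2],
])

```text
time_s: 5.8
eef_pos: [0.6061, -0.0313, 0.1775]
eef_rot: [[-0.822, 0.57, -0.0], [0.57, 0.822, -0.0], [-0.0, -0.0, -1.0]]
force: [-0.9, -1.5, 0.3]
width: 0.0555
grasp_force: 25.0
```

```bash
python3 st.py
```

```text
5.8 pos [ 0.6061 -0.0313  0.1775] yawcw -145.25 F_tool [-0.164  -1.7465 -0.3083] T [-0.5396  0.1986 -0.0508] w 0.0555 25.0 q7 1.095
```

Call:
arm_command([
  [[0,0,0],0.05],
  [[0,0,0],0.1],
  [[0,0,0],0.15],
  [[0,0,0],0.2],
  [[0,0,0],0.2],
  [[0,0,0],0.2],
  [[0,0,0],0.2],
  [[0,0,0],0.2],
])

```text
time_s: 6.6
eef_pos: [0.6062, -0.0313, 0.1776]
eef_rot: [[-0.758, 0.653, 0.0], [0.653, 0.758, -0.0], [-0.0, -0.0, -1.0]]
force: [-1.2, -2.5, 0.4]
width: 0.0552
grasp_force: 25.0
```

```bash
python3 st.py
```

```text
6.6 pos [ 0.6062 -0.0313  0.1776] yawcw -139.25 F_tool [-0.7313 -2.6948 -0.4107] T [-0.6806  0.2059  0.1576] w 0.0552 25.0 q7 0.994
```

Call:
arm_command([
  [[0,0,0],0.05],
  [[0,0,0],0.1],
  [[0,0,0],0.1],
  [[0,0,0],0.1],
  [[0,0,0],0.1],
  [[0,0,0],0.1],
  [[0,0,0],0.1],
  [[0,0,0],0.1],
])

```text
time_s: 7.4
eef_pos: [0.6062, -0.0313, 0.1776]
eef_rot: [[-0.722, 0.692, 0.0], [0.692, 0.722, -0.0], [-0.0, 0.0, -1.0]]
force: [-1.2, -2.5, -0.1]
width: 0.0557
grasp_force: 25.0
```

```bash
python3 st.py
```

```text
7.4 pos [ 0.6062 -0.0313  0.1776] yawcw -136.24 F_tool [-0.891  -2.6422  0.1047] T [-0.8188  0.1788  0.0406] w 0.0557 25.0 q7 0.943
```

Call:
arm_command([
  [[0,0,0],0.05],
  [[0,0,0],0.1],
  [[0,0,0],0.1],
  [[0,0,0],0.1],
  [[0,0,0],0.1],
  [[0,0,0],0.1],
  [[0,0,0],0.1],
  [[0,0,0],0.1],
])

```text
time_s: 8.2
eef_pos: [0.6062, -0.0312, 0.1776]
eef_rot: [[-0.685, 0.728, 0.0], [0.728, 0.685, 0.0], [-0.0, 0.0, -1.0]]
force: [-0.4, -3.2, -1.0]
width: 0.0558
grasp_force: 25.0
```

```bash
python3 st.py
```

```text
8.2 pos [ 0.6062 -0.0312  0.1776] yawcw -133.24 F_tool [-2.1177 -2.4851  1.0139] T [-0.82    0.1844  0.0098] w 0.0558 25.0 q7 0.893
```

Call:
arm_command([
  [[0,0,0],0.05],
  [[0,0,0],0.1],
  [[0,0,0],0.1],
  [[0,0,0],0.1],
  [[0,0,0],0.1],
  [[0,0,0],0.1],
  [[0,0,0],0.1],
  [[0,0,0],0.1],
])

```text
time_s: 9.0
eef_pos: [0.6062, -0.0312, 0.1776]
eef_rot: [[-0.646, 0.763, 0.0], [0.763, 0.646, 0.0], [-0.0, 0.0, -1.0]]
force: [-0.3, -3.5, -0.6]
width: 0.0552
grasp_force: 25.0
```

```bash
python3 st.py
```

```text
9.0 pos [ 0.6062 -0.0312  0.1776] yawcw -130.25 F_tool [-2.5201 -2.5089  0.6419] T [-0.7989  0.1896  0.0392] w 0.0552 25.0 q7 0.842
```

```bash
cat > st.py <<'E'
from h import *
import time
S=[readout.read_state()]
for i in range(3):
    read_camera("top");S.append(readout.read_state())
s=S[-1];R=np.array(s['eef_rot'])
print(round(s['time_s'],2),'pos',np.array(s['eef_pos']),'yawcw',round(np.degrees(np.arctan2(-R[1,0],R[0,0])),2),'Tz',np.array([x['ft_torque'][2] for x in S]),'mean',round(np.mean([x['ft_torque'][2] for x in S]),3),'e7',np.array([x['effort'][6] for x in S]),'w',round(s['width'],4),round(s['grasp_force'],1))
E
python3 st.py
```

```text
9.15 pos [ 0.6062 -0.0312  0.1776] yawcw -130.25 Tz [ 0.0392  0.0457 -0.0352  0.0351] mean 0.021 e7 [-0.0031 -0.0043 -0.0044 -0.0044] w 0.0555 25.0
```

Call:
arm_command([
  [[0,0,0],0.05],
  [[0,0,0],0.1],
  [[0,0,0],0.1],
  [[0,0,0],0.1],
  [[0,0,0],0.1],
  [[0,0,0],0.1],
  [[0,0,0],0.1],
  [[0,0,0],0.1],
])

```text
time_s: 9.95
eef_pos: [0.6062, -0.0312, 0.1776]
eef_rot: [[-0.605, 0.796, 0.0], [0.796, 0.605, 0.0], [-0.0, 0.0, -1.0]]
force: [0.4, -3.2, -0.3]
width: 0.0557
grasp_force: 25.0
```

```bash
python3 st.py
```

```text
10.1 pos [ 0.6062 -0.0312  0.1776] yawcw -127.25 Tz [-0.0242 -0.0853 -0.0235 -0.0889] mean -0.055 e7 [0.0407 0.0397 0.0388 0.0382] w 0.0557 25.0
```

Call:
arm_command([
  [[0,0,0],0.05],
  [[0,0,0],0.1],
  [[0,0,0],0.1],
  [[0,0,0],0.1],
  [[0,0,0],0.1],
  [[0,0,0],0.1],
  [[0,0,0],0.1],
  [[0,0,0],0.1],
])

```text
time_s: 10.9
eef_pos: [0.6062, -0.0312, 0.1775]
eef_rot: [[-0.563, 0.827, 0.0], [0.827, 0.563, 0.0], [0.0, 0.0, -1.0]]
force: [0.6, -3.7, -0.8]
width: 0.0554
grasp_force: 25.0
```

```bash
python3 st.py
```

```text
11.05 pos [ 0.6062 -0.0312  0.1776] yawcw -124.25 Tz [-0.0043 -0.0946 -0.0398 -0.0913] mean -0.058 e7 [0.0721 0.071  0.0703 0.0703] w 0.0553 25.0
```

Call:
arm_command([
  [[0,0,0],0.05],
  [[0,0,0],0.1],
  [[0,0,0],0.1],
  [[0,0,0],0.1],
  [[0,0,0],0.1],
  [[0,0,0],0.1],
  [[0,0,0],0.1],
  [[0,0,0],0.1],
])

```text
time_s: 11.85
eef_pos: [0.6061, -0.0312, 0.1776]
eef_rot: [[-0.519, 0.855, 0.0], [0.855, 0.519, 0.0], [0.0, 0.0, -1.0]]
force: [0.6, -4.7, -2.1]
width: 0.0555
grasp_force: 25.0
```

```bash
python3 st.py
```

```text
12.0 pos [ 0.6062 -0.0312  0.1776] yawcw -121.25 Tz [-0.1034 -0.1343 -0.1235 -0.1169] mean -0.12 e7 [0.1179 0.1169 0.1161 0.1156] w 0.0554 25.0
```

Call:
arm_command([
  [[0,0,0],0.05],
  [[0,0,0],0.1],
  [[0,0,0],0.1],
  [[0,0,0],0.1],
  [[0,0,0],0.1],
  [[0,0,0],0.1],
  [[0,0,0],0.1],
  [[0,0,0],0.1],
])

```text
time_s: 12.8
eef_pos: [0.6062, -0.0312, 0.1776]
eef_rot: [[-0.473, 0.881, 0.0], [0.881, 0.473, 0.0], [-0.0, 0.0, -1.0]]
force: [0.6, -4.5, -1.1]
width: 0.0558
grasp_force: 25.0
```

```bash
sed -i 's/range(3)/range(1)/' st.py; python3 st.py
```

```text
12.85 pos [ 0.6062 -0.0312  0.1776] yawcw -118.25 Tz [0.0703 0.1274] mean 0.099 e7 [-0.1047 -0.1052] w 0.0554 25.0
```

Call:
arm_command([
  [[0,0,0],0.05],
  [[0,0,0],0.1],
  [[0,0,0],0.1],
  [[0,0,0],0.1],
  [[0,0,0],0.1],
  [[0,0,0],0.1],
  [[0,0,0],0.1],
  [[0,0,0],0.1],
])

```text
time_s: 13.65
eef_pos: [0.6062, -0.0312, 0.1776]
eef_rot: [[-0.427, 0.904, 0.0], [0.904, 0.427, 0.0], [-0.0, 0.0, -1.0]]
force: [0.1, -4.3, -1.8]
width: 0.0554
grasp_force: 25.0
```

```bash
python3 st.py
```

```text
13.7 pos [ 0.6062 -0.0312  0.1776] yawcw -115.25 Tz [0.0869 0.0749] mean 0.081 e7 [-0.0592 -0.0602] w 0.0555 25.0
```

Call:
arm_command([
  [[0,0,0],0.1],
  [[0,0,0],0.2],
  [[0,0,0],0.3],
  [[0,0,0],0.4],
  [[0,0,0],0.5],
  [[0,0,0],0.6],
  [[0,0,0],0.6],
  [[0,0,0],0.6],
])

```text
time_s: 14.5
eef_pos: [0.6063, -0.0312, 0.1776]
eef_rot: [[-0.127, 0.992, 0.0], [0.992, 0.127, 0.0], [-0.0, 0.0, -1.0]]
force: [1.1, -3.8, -2.4]
width: 0.0553
grasp_force: 25.0
```

```bash
python3 st.py
```

```text
14.55 pos [ 0.6063 -0.0312  0.1776] yawcw -97.31 Tz [0.0795 0.1224] mean 0.101 e7 [-0.1139 -0.1028] w 0.0555 25.0
```

Call:
arm_command([
  [[0,0,0],0.05],
  [[0,0,0],0.1],
  [[0,0,0],0.1],
  [[0,0,0],0.1],
  [[0,0,0],0.1],
  [[0,0,0],0.1],
  [[0,0,0],0.1],
  [[0,0,0],0.1],
])

```text
time_s: 15.35
eef_pos: [0.6063, -0.0312, 0.1776]
eef_rot: [[-0.074, 0.997, 0.0], [0.997, 0.074, 0.0], [0.0, 0.0, -1.0]]
force: [1.9, -4.8, -1.9]
width: 0.0553
grasp_force: 25.0
```

```bash
python3 st.py
```

```text
15.4 pos [ 0.6063 -0.0312  0.1776] yawcw -94.25 Tz [0.0876 0.1241] mean 0.106 e7 [-0.0522 -0.0526] w 0.0557 25.0
```

No contact at click 3. Next is click 4 (yaw −80.2); I'll stop at −77.

Call:
arm_command([
  [[0,0,0],0.1],
  [[0,0,0],0.2],
  [[0,0,0],0.3],
  [[0,0,0],0.4],
  [[0,0,0],0.5],
  [[0,0,0],0.57],
  [[0,0,0],0.57],
  [[0,0,0],0.57],
])

```text
time_s: 16.2
eef_pos: [0.6063, -0.0312, 0.1776]
eef_rot: [[0.221, 0.975, 0.0], [0.975, -0.221, -0.0], [0.0, 0.0, -1.0]]
force: [1.2, -4.8, -2.6]
width: 0.0552
grasp_force: 25.0
```

```bash
python3 st.py
```

```text
16.25 pos [ 0.6063 -0.0312  0.1776] yawcw -77.2 Tz [0.1862 0.1808] mean 0.183 e7 [-0.2096 -0.2052] w 0.0556 25.0
```

Call:
arm_command([
  [[0,0,0],0.05],
  [[0,0,0],0.1],
  [[0,0,0],0.1],
  [[0,0,0],0.1],
  [[0,0,0],0.1],
  [[0,0,0],0.1],
  [[0,0,0],0.1],
  [[0,0,0],0.1],
])

```text
time_s: 17.05
eef_pos: [0.6063, -0.0311, 0.1776]
eef_rot: [[0.273, 0.962, 0.0], [0.962, -0.273, 0.0], [0.0, 0.0, -1.0]]
force: [3.4, -4.3, -2.0]
width: 0.0556
grasp_force: 25.0
```

```bash
python3 st.py
```

```text
17.1 pos [ 0.6064 -0.0311  0.1776] yawcw -74.16 Tz [0.185  0.2456] mean 0.215 e7 [-0.2637 -0.2636] w 0.0556 25.0
```

Contact is confirmed: the torque rises past click 4 instead of falling. Now I'll back off 66° to yaw −140.2.

Call:
arm_command([
  [[0,0,0],-0.12],
  [[0,0,0],-0.24],
  [[0,0,0],-0.36],
  [[0,0,0],-0.48],
  [[0,0,0],-0.6],
  [[0,0,0],-0.7],
  [[0,0,0],-0.8],
  [[0,0,0],-0.8],
])

```text
time_s: 17.9
eef_pos: [0.6062, -0.0311, 0.1776]
eef_rot: [[-0.142, 0.99, 0.0], [0.99, 0.142, 0.0], [0.0, 0.0, -1.0]]
force: [3.2, -4.3, -2.9]
width: 0.0555
grasp_force: 25.0
```

```bash
python3 st.py
```

```text
17.95 pos [ 0.6062 -0.0312  0.1776] yawcw -98.07 Tz [0.0718 0.1539] mean 0.113 e7 [0.2342 0.0156] w 0.0555 25.0
```

Call:
arm_command([
  [[0,0,0],-0.12],
  [[0,0,0],-0.24],
  [[0,0,0],-0.36],
  [[0,0,0],-0.48],
  [[0,0,0],-0.6],
  [[0,0,0],-0.7],
  [[0,0,0],-0.8],
  [[0,0,0],-0.8],
])

```text
time_s: 18.75
eef_pos: [0.6062, -0.0312, 0.1776]
eef_rot: [[-0.531, 0.847, 0.0], [0.847, 0.531, 0.0], [0.0, 0.0, -1.0]]
force: [2.3, -4.4, -2.3]
width: 0.0552
grasp_force: 25.0
```

```bash
python3 st.py
```

```text
18.8 pos [ 0.6062 -0.0312  0.1776] yawcw -122.01 Tz [-0.0801 -0.1082] mean -0.094 e7 [0.433  0.2083] w 0.0558 25.0
```

Call:
arm_command([
  [[0,0,0],-0.1],
  [[0,0,0],-0.2],
  [[0,0,0],-0.3],
  [[0,0,0],-0.4],
  [[0,0,0],-0.5],
  [[0,0,0],-0.5],
  [[0,0,0],-0.5],
  [[0,0,0],-0.5],
])

```text
time_s: 19.6
eef_pos: [0.6061, -0.0313, 0.1776]
eef_rot: [[-0.732, 0.681, -0.0], [0.681, 0.732, 0.0], [0.0, -0.0, -1.0]]
force: [1.7, -3.8, -1.3]
width: 0.0556
grasp_force: 25.0
```

```bash
python3 st.py
```

```text
19.65 pos [ 0.6061 -0.0312  0.1776] yawcw -137.08 Tz [0.051  0.0245] mean 0.038 e7 [-0.0786 -0.0797] w 0.0554 25.0
```

Call:
arm_command([
  [[0,0,0],-0.05],
  [[0,0,0],-0.1],
  [[0,0,0],-0.1],
  [[0,0,0],-0.1],
  [[0,0,0],-0.1],
  [[0,0,0],-0.1],
  [[0,0,0],-0.1],
  [[0,0,0],-0.1],
])

```text
time_s: 20.45
eef_pos: [0.6061, -0.0312, 0.1776]
eef_rot: [[-0.768, 0.641, -0.0], [0.641, 0.768, 0.0], [0.0, 0.0, -1.0]]
force: [1.2, -3.8, -1.2]
width: 0.0552
grasp_force: 25.0
```

```bash
python3 st.py
```

```text
20.5 pos [ 0.6061 -0.0312  0.1776] yawcw -140.14 Tz [0.0356 0.0179] mean 0.027 e7 [-0.021  -0.0204] w 0.0554 25.0
```

Call:
arm_command([
  [[0,0,0],0],
  [[0,0,0],0],
  [[0,0,0],0],
  [[0,0,0],0],
  [[0,0,0],0],
  [[0,0,0],0],
  [[0,0,0],0],
  [[0,0,0],0],
], fingers=1)

```text
time_s: 21.3
eef_pos: [0.6061, -0.0312, 0.1776]
eef_rot: [[-0.768, 0.641, -0.0], [0.641, 0.768, 0.0], [0.0, 0.0, -1.0]]
force: [-0.0, 0.0, -0.5]
width: 0.0867
grasp_force: 0.0
```

Call:
arm_command([
  [[0,0,-0.02],0],
  [[0,0,-0.06],0],
  [[0,0,-0.1],0],
  [[0,0,-0.15],0],
  [[0,0,-0.2],0],
  [[0,0,-0.2],0],
  [[0,0,-0.2],0],
  [[0,0,-0.2],0],
])

```text
time_s: 22.1
eef_pos: [0.6056, -0.0311, 0.2768]
eef_rot: [[-0.768, 0.641, -0.001], [0.641, 0.768, 0.0], [0.001, -0.001, -1.0]]
force: [-0.1, -0.3, -0.6]
width: 0.0873
grasp_force: 0.0
```

```bash
python3 st.py
```

```text
22.15 pos [ 0.6056 -0.0311  0.2765] yawcw -140.15 Tz [-0.0177  0.0092] mean -0.004 e7 [-0.0004 -0.0002] w 0.0872 0.0
```

```bash
python3 -c "
from rig import job
print(job.finish_job())"
```

```text
the job is handed in; nothing more can be done
None
```

I turned the ring clockwise until the burrs touched at the fourth click (about 0.21 N m of burr torque), backed it off three clicks, let go and handed the job in at about 22 s; no verdict came back.

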